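# Sort whistle weights by trying them on the cooker's vent tube

### The arm

A 6-joint arm with a two-finger parallel gripper is mounted at the origin on the work surface. World frame = base frame: x ahead of the robot, y to its left, z up, the work surface at z = 0. Lengths are in m, angles in rad, forces in N, time in s.
With the tool pointing down it reaches from about 0.275 to 0.825 m from the base axis. Payload 5.2 kg.
Tool frame: the origin (TCP) lies on the centre line of the jaws, within the pads' length; the fingertips stand 17 mm ahead of it and the grasp point (between the pads) lies 2 mm behind it; z points along the fingers, x is the direction in which the jaws open and shut, and the axes are right-handed (so a half turn about z gives the same grasp; the last joint's range is limited). The gripper opens to 93 mm and grips with 3 to 60 N. Pads are 15 mm wide; open, the fingers measure 128 mm over their backs; the gripper's body (75 mm by 188 mm) begins 65 mm behind the grasp point.
Start: joints at [-1.354, 0.259, 1.535, -0, 1.348, -0.203], TCP at [0.224, -0.502, 0.236] pointing down, gripper open.
Joint ranges: [-3.14, 3.14], [-0.91, 2.08], [0.19, 2.58], [-1.22, 4.36], [0.22, 2.71], [-3.12, 3.12]. Speed limits (rad/s): [2.57, 2.57, 3.14, 3.14, 3.14, 3.14].

### API

Orientations are given as a rotation vector (axis times angle).
In Python, from plant import ctrl, eyes gives the robot as it stands. The module is installed in compiled form; this text tells all that it offers.
- The arm moves only by the shell command python3 -m jog 'ROWS' [FORCE]. ROWS is JSON, a list that holds one entry, the list of rows, each a list of 7 numbers: the turn, a rotation vector about the tool's x, y, z in rad, then the shift along the tool's x, y, z in m, then the opening, from 0 (shut) to 1 (fully open). A call has 1 to 10 rows; each row is the pose to reach, as a shift and turn from the pose commanded when the call began, along the tool's axes at that moment; what a row does not reach only later rows make up. A row lasts 1/12 s, in which the tool goes at most 41.7 mm and 7.16 degrees, less where a joint would pass 70% of its speed; a pose out of reach is approached as far as the arm can. A call with a gripper value outside its range is refused whole. The fingers move at their own pace and stop on an object; FORCE is the grip in N (left out, the last holds). Time passes only in rows, so rows that repeat a pose let the fingers close. It gives the time, the measured TCP pose, the force and the opening at its end, in the units of the state.
- ctrl.sense(): the state, without advancing time (a new reading comes with each control period).
- eyes.read_camera(name): name is "scene" or "top"; returns a dict with "color" (400x640x3 uint8, red, green, blue), "mtx" (3x3 intrinsics, pixels), "R" (3x3) and "t" (3): a world point X has camera coordinates R X + t. Camera axes: x right, y down, z forward; pixel columns grow to the right and rows downward; lengths in m; the calibration is good to about 2 mm. A picture is of the moment at which its call begins. There is no depth.
- ctrl.close_job(): hands the job in, once; it reports no verdict.
The state is a dict: "time": time; "joints": joint angles; "qvel": joint speeds; "joint_torque": joint torques, N m; "tcp_pos": TCP position; "eef_rot": TCP orientation; "contact_force": force on the tool from outside, world axes, zero at the start; "wrist_torque": the same for the moment, N m; "width": opening from 0.0 (shut) to 1.0 (fully open).
Only numpy, scipy, OpenCV 4.12 (cv2) and the standard library are available. Lean on these libraries where they do the work, as an engineer would, in place of code of your own. Each camera call takes 0.05 s, during which the arm holds its last target.

### The job

Of these three look-alike whistle weights just one belongs to this pressure cooker: it slides all the way down over the vent tube of the lid until its foot rests on the brass seat, while the other two stop short part-way, as does the right one if it is held off-centre. Find it by trying them on the tube, leave it there fully home and upright, and stand the two that do not fit upright in the orange tray. Leave everything else on the counter where it is.

Things in the scene. Friction and masses are not known exactly. Their poses are not given: they have to be found in the camera images.
- lid: the aluminium pressure cooker lid lying on the counter, 204 mm across, domed to 30 mm high, does not budge; black handle (32 mm wide) along its own +x to 215 mm from the centre; a small safety valve with a red top stands 58 mm from the centre, up to 40 mm high. Origin at the centre of its underside, z up
- vent (a point): nominal middle of the top face of the vent's brass seat (26 mm across) in the middle of the lid, 36 mm above the counter; z up. The rigid steel tube on it is off: its upright axis stands up to 3.5 mm from this point, in an unknown direction that differs each time. A 13.6 mm bore goes home on the seat only if centred on the tube within about 1 mm; else it stops at the step like a wrong one
- vent_step (a point): nominal point on the vent axis, 16 mm above the seat, at the step (off by the same up to 3.5 mm as the seat). Below it the tube is 12 mm thick, above it 8 mm, with a flat step between. A weight with a 10 mm bore takes only the thin part and stops here, its foot 16 mm above the seat
- vent_tip (a point): nominal tip of the tube, 32 mm above the seat (off by the same up to 3.5 mm). From the tip, 2.4 mm thick, it widens to 8 mm over 8 mm, then stays 8 mm thick for 8 mm, down to the step. With this thin part inside a bore, nudging the weight sideways until it touches on each side shows where the axis is
- weight_a_mid (a point): whistle weight, one of three that look the same: steel body 28 mm across, 34 mm tall, under a black round head 32 mm across, 22 mm tall; 56 mm in all, about 0.12 kg, stands upright on the counter. The point is on its axis, 28 mm above its foot and 17 mm below the middle of the head (grip it there); z points up through the head
- weight_b_mid (a point): whistle weight, one of three that look the same: steel body 28 mm across, 34 mm tall, under a black round head 32 mm across, 22 mm tall; 56 mm in all, about 0.12 kg, stands upright on the counter. The point is on its axis, 28 mm above its foot and 17 mm below the middle of the head (grip it there); z points up through the head
- weight_c_mid (a point): whistle weight, one of three that look the same: steel body 28 mm across, 34 mm tall, under a black round head 32 mm across, 22 mm tall; 56 mm in all, about 0.12 kg, stands upright on the counter. The point is on its axis, 28 mm above its foot and 17 mm below the middle of the head (grip it there); z points up through the head
- weight_a: the same weight as weight_a_mid: origin at the centre of its foot. A blind round bore, 34 mm deep, opens in its underside; the bore is 13.6 mm wide in the right weight, 10 mm in the two wrong ones, any of the three may be the right one, hidden until it is tried
- weight_b: the same weight as weight_b_mid: origin at the centre of its foot. A blind round bore, 34 mm deep, opens in its underside; the bore is 13.6 mm wide in the right weight, 10 mm in the two wrong ones, any of the three may be the right one, hidden until it is tried
- weight_c: the same weight as weight_c_mid: origin at the centre of its foot. A blind round bore, 34 mm deep, opens in its underside; the bore is 13.6 mm wide in the right weight, 10 mm in the two wrong ones, any of the three may be the right one, hidden until it is tried
- tray: orange shallow open tray for the weights that do not fit, 200 mm long (its x) by 120 mm wide (its y), rim 22 mm high, walls and floor 4 mm thick, stays where it is; origin at the centre of its underside on the counter, z up; room for both weights side by side along x
- jar: small glass jar with closed steel lid, 72 mm across, 85 mm tall, origin at its foot; leave alone
- tumbler: steel tumbler, 72 mm across, 95 mm tall, origin at its foot; leave alone
- valve_cap: spare red plastic safety valve cap, 26 mm across, 18 mm tall, origin at its foot; leave alone
- spice_tin: round aluminium tin, 60 mm across, 80 mm tall, origin at its foot; leave alone
- spoon: steel spoon 170 mm long lying along its own x; leave alone
Things that resemble listed ones, but are neither listed nor needed, are in the scene too. What is shaped like the weight_b but brown or purple is not meant. Leave any blue look-alike of the weight_a alone.

How it is judged:
By the outcome, as a careful person would: the job done as asked, in the order asked, and still so for the second after the job is handed in, with the robot touching nothing.
It also fails if it takes over 72 s, if anything falls off the work surface, if the arm or the gripper's body presses on something with over 40 N, if the wrist force passes 120 N, or if a joint passes its speed limit or range.

## Working session

There is one attempt and no reset: what is moved stays moved. The work goes in short steps, Python scripts to look and compute and a shell command to move; the robot and the scene stay as the last step left them, time stands still between calls to the robot, and variables do not carry over. Pictures are saved under pics/ and viewed, and the job is handed in when it is done.

```bash
mkdir -p pics; python3 - <<'E'
from plant import ctrl, eyes
import cv2
print(ctrl.sense())
for n in("scene","top"):
    d=eyes.read_camera(n); cv2.imwrite(f"pics/{n}0.png",d["color"][:,:,::-1]); print(d["mtx"],d["R"],d["t"])
E
```

```text
{'time': 0.0, 'joints': array([-1.35382908e+00,  2.59366868e-01,  1.53605758e+00, -3.37446506e-06,
        1.34797241e+00, -2.02793559e-01]), 'qvel': array([-0.00174487, -0.00067933, -0.00060576, -0.00143973,  0.00088756,
       -0.0004298 ]), 'joint_torque': array([ 1.85985002e-03, -4.37301922e+01, -2.84004307e+01,  7.18733808e-02,
        4.15802293e-02, -1.58153798e-04]), 'tcp_pos': array([ 0.22406247, -0.50174642,  0.23481506]), 'eef_rot': array([-2.63445484e+00,  1.70918270e+00,  2.02092461e-03]), 'contact_force': array([-0.90152776, -0.01125454,  0.0015619 ]), 'wrist_torque': array([ 0.0060152 , -0.03172474,  0.01772086]), 'width': 1.001283065019478}
[[380.12011373   0.         313.93914782]
 [  0.         380.12011373 200.78757844]
 [  0.           0.           1.        ]] [[-0.85768378  0.51409105 -0.00942973]
 [ 0.28381767  0.45805549 -0.84239699]
 [-0.42874942 -0.72518656 -0.53877489]] [ 0.50154859 -0.11857884  1.2523575 ]
[[441.16627875   0.         319.00702295]
 [  0.         441.16627875 198.23771577]
 [  0.           0.           1.        ]] [[-0.02836314 -0.99938352  0.02069107]
 [-0.99710155  0.02682433 -0.07119656]
 [ 0.07059765 -0.02265046 -0.99724768]] [0.01693683 0.60695189 1.23475683]
```

View pics/scene0.png

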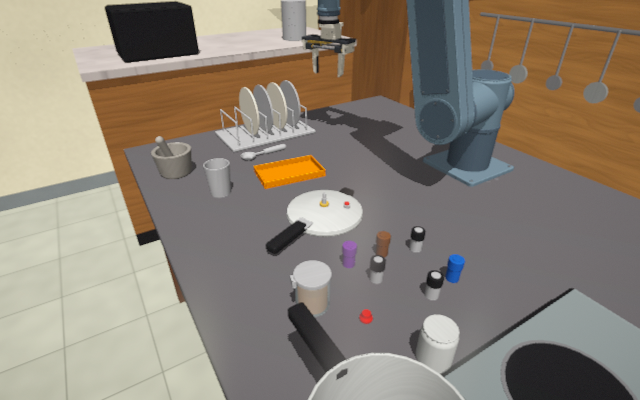

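View pics/top0.png

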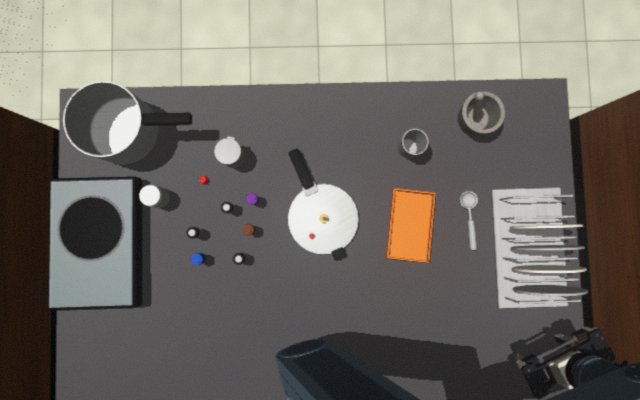

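```bash
python3 - <<'E'
import cv2
a=cv2.imread("pics/scene0.png"); cv2.imwrite("pics/s0c.png",cv2.resize(a[170:320,270:470],None,fx=4,fy=4,interpolation=cv2.INTER_CUBIC))
a=cv2.imread("pics/top0.png"); cv2.imwrite("pics/t0c.png",cv2.resize(a[170:280,170:370],None,fx=4,fy=4,interpolation=cv2.INTER_CUBIC))
E
```

```text
(no output)
```

View pics/s0c.png

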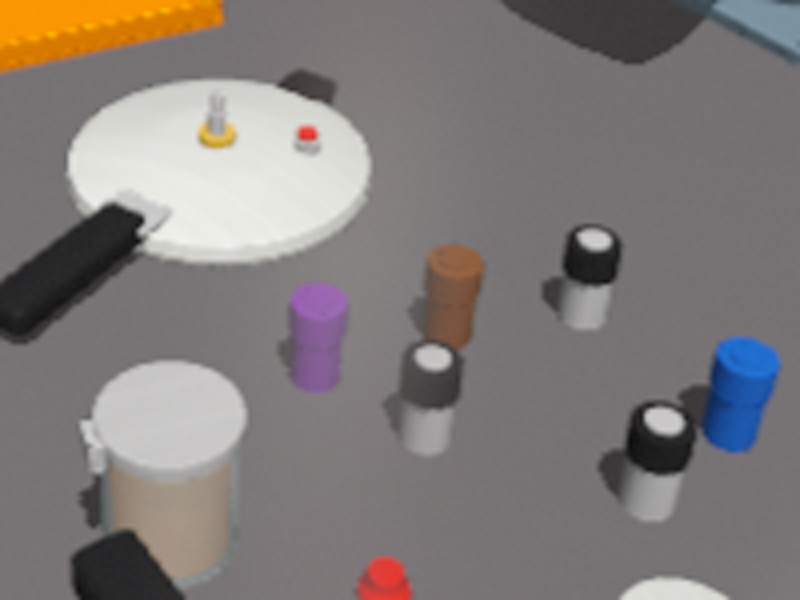

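View pics/t0c.png

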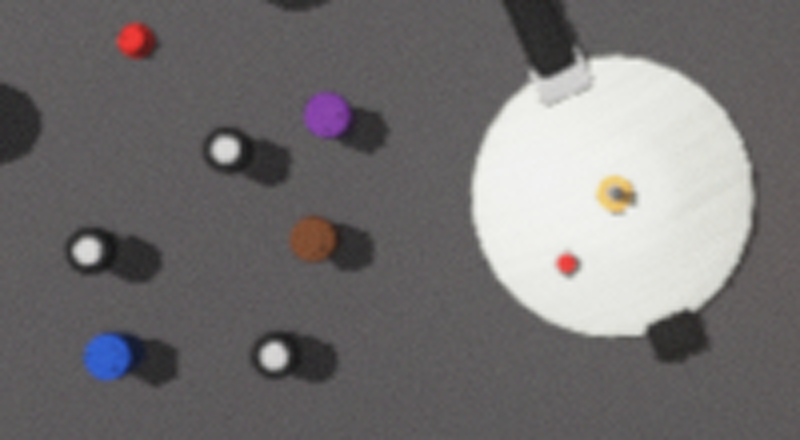

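```bash
cat > h.py <<'E'
import numpy as np, cv2
from scipy.spatial.transform import Rotation as Rot
from plant import ctrl, eyes
def grab(n,save=None):
    d=eyes.read_camera(n)
    if save: cv2.imwrite(f"pics/{save}.png",d["color"][:,:,::-1])
    return d
def onplane(d,u,v,z):
    K=d["mtx"];R=d["R"];t=d["t"]
    r=R.T@np.linalg.inv(K)@np.array([u,v,1.]);c=-R.T@t
    return c+r*(z-c[2])/r[2]
def proj(d,X):
    x=d["mtx"]@(d["R"]@np.asarray(X,float)+d["t"]);return x[:2]/x[2]
def tri(ds,uvs):
    A=[];b=[]
    for d,(u,v) in zip(ds,uvs):
        P=d["mtx"]@np.c_[d["R"],d["t"]]
        for k,w in((0,u),(1,v)):
            r=P[k]-w*P[2]; r=r/np.linalg.norm(r[:3]); A.append(r[:3]);b.append(-r[3])
    s=np.linalg.lstsq(np.array(A),np.array(b),rcond=None);return s[0]
E
python3 - <<'E'
from h import *
np.set_printoptions(precision=4,suppress=True)
T=grab("top");S=grab("scene")
def cen(d,box,mask):
    x0,y0,x1,y1=box;m=mask(d["color"][y0:y1,x0:x1].astype(int));ys,xs=np.nonzero(m);return xs.mean()+x0,ys.mean()+y0,m.sum()
for n,(u,v) in dict(W1=(226.5,207.3),W2=(192,232.5),W3=(238.5,259)).items():
    # dot centroid weighted
    g=cv2.cvtColor(T["color"],cv2.COLOR_RGB2GRAY).astype(float)
    u0,v0=int(round(u)),int(round(v)); p=g[v0-3:v0+4,u0-3:u0+4]; w=np.clip(p-100,0,None); yy,xx=np.mgrid[-3:4,-3:4]
    uv=(u0+(w*xx).sum()/w.sum(),v0+(w*yy).sum()/w.sum())
    X=onplane(T,*uv,0.056);print(n,uv,X,proj(S,X))
for uv in [(378,259.3),(419,229.5),(436,275)]: print(onplane(S,*uv,0.056))
print(cen(T,(385,185,440,270),lambda p:(p[...,0]>180)&(p[...,2]<60)))
c=T["color"];m=((c[...,0]>170)&(c[...,1]>80)&(c[...,2]<80)).astype(np.uint8);m[:,:380]=0
r=cv2.minAreaRect(np.argwhere(m)[:,::-1].astype(np.float32));bx=cv2.boxPoints(r);print(r);[print(onplane(T,*p,0.022)) for p in bx]
g=c.min(axis=2);ml=((g>150)).astype(np.uint8);ml[:, :285]=0;ml[:,362:]=0;ml[:180]=0;ml[258:]=0
e=cv2.findContours(ml,0,2)[0];k=max(e,key=cv2.contourArea);print(cv2.minEnclosingCircle(k));
el=cv2.fitEllipse(k);print(el,onplane(T,*el[0],0.01))
for uv in [(170+615/4,170+193/4)]: print('seat',onplane(T,*uv,0.036))
for uv in [(270+217/4,170+135/4)]: print('seatS',onplane(S,*uv,0.036))
for uv in [(270+217/4,170+98/4)]: print('tipS',onplane(S,*uv,0.068))
print('valve',onplane(T,170+567/4,170+264/4,.04))
for uv in[(300,160),(316,190),(227,150),(204,180),(415,142),(468,199),(150,195)]: print(uv,onplane(T,*uv,.03))
E
```

```text
W1 (np.float64(225.8917933130699), np.float64(206.89422492401215)) [0.5878 0.2579 0.056 ] [376.8037 258.651 ]
W2 (np.float64(191.40803515379787), np.float64(232.24544883866918)) [0.5208 0.3528 0.056 ] [434.521 274.301]
W3 (np.float64(237.98146431881372), np.float64(258.57954896509113)) [0.4455 0.227  0.056 ] [417.2819 229.1427]
[0.5869 0.2608 0.056 ]
[0.4431 0.23   0.056 ]
[0.5198 0.3557 0.056 ]
(np.float64(411.94522292993634), np.float64(225.0751592356688), np.int64(785))
((410.75506591796875, 225.07191467285156), (42.56928253173828, 70.34835052490234), 5.440331935882568)
[ 0.4325 -0.1851  0.022 ]
[ 0.6307 -0.212   0.022 ]
[ 0.6159 -0.3334  0.022 ]
[ 0.4176 -0.305   0.022 ]
((322.4364318847656, 217.72738647460938), 36.07453536987305)
((322.54827880859375, 218.39210510253906), (68.05641174316406, 70.07997131347656), 77.40790557861328) [ 0.5499 -0.0086  0.01  ]
seat [ 0.5495 -0.0112  0.036 ]
seatS [ 0.5526 -0.0004  0.036 ]
tipS [0.5558 0.0044 0.068 ]
valve [0.5009 0.0238 0.04  ]
(300, 160) [0.717  0.0513 0.03  ]
(316, 190) [0.6302 0.0082 0.03  ]
(227, 150) [0.7508 0.2575 0.03  ]
(204, 180) [0.6669 0.3233 0.03  ]
(415, 142) [ 0.7608 -0.2794  0.03  ]
(468, 199) [ 0.593  -0.4238  0.03  ]
(150, 195) [0.6285 0.4745 0.03  ]
```

```bash
python3 - <<'E'
import cv2
a=cv2.imread("pics/scene0.png"); cv2.imwrite("pics/s0v.png",cv2.resize(a[185:235,280:370],None,fx=8,fy=8,interpolation=cv2.INTER_CUBIC))
a=cv2.imread("pics/top0.png"); cv2.imwrite("pics/t0v.png",cv2.resize(a[180:258,285:365],None,fx=7,fy=7,interpolation=cv2.INTER_CUBIC))
E
```

```text
(no output)
```

View pics/s0v.png

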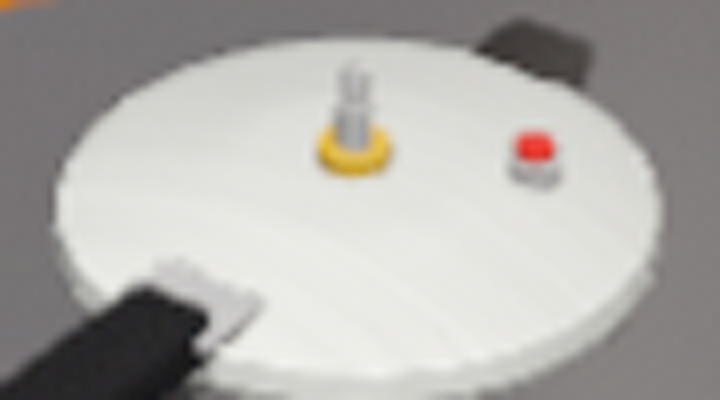

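View pics/t0v.png

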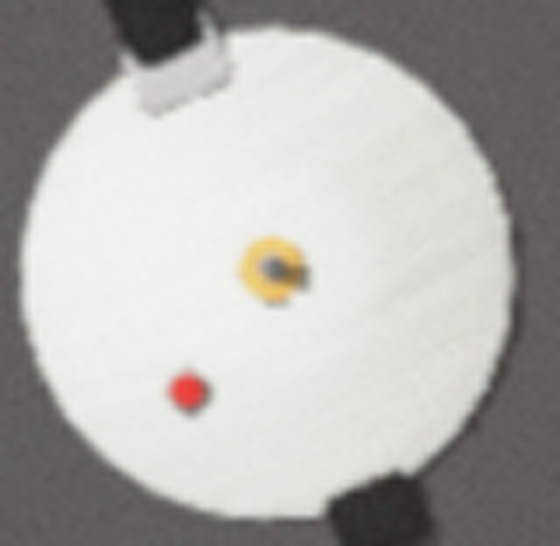

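```bash
python3 - <<'E'
from h import *
np.set_printoptions(precision=4,suppress=True)
T=grab("top");S=grab("scene")
for n,t,s,z in [("seat",(323.4,218),(323.7,202.9),.036),("W1",(225.9,206.9),(377.5,259),.056),("W2",(191.4,232.2),(435.5,274.5),.056),("W3",(238,258.6),(418.5,229),.056),("valve",(285+187/7-.43,180+392/7-.43),(280+535/8-.44,185+142/8-.44),.04)]:
    print(n,tri((T,S),(t,s)),onplane(T,*t,z),onplane(S,*s,z))
print(onplane(S,323.7,192.8,.068))
# camera positions
print(-T["R"].T@T["t"],-S["R"].T@S["t"])
s=ctrl.sense();print(Rot.from_rotvec(s["eef_rot"]).as_matrix(), s["tcp_pos"],s["time"])
E
```

```text
seat [ 0.5495 -0.0098  0.0325] [ 0.5503 -0.0103  0.036 ] [ 0.5517 -0.0046  0.036 ]
W1 [0.5872 0.2585 0.0553] [0.5877 0.2579 0.056 ] [0.5872 0.2595 0.056 ]
W2 [0.5203 0.3536 0.0558] [0.521  0.3529 0.056 ] [0.5196 0.3542 0.056 ]
W3 [0.4445 0.2277 0.0565] [0.4454 0.2269 0.056 ] [0.4428 0.228  0.056 ]
valve [0.5013 0.0256 0.0374] [0.5022 0.0251 0.04  ] [0.503  0.0295 0.04  ]
[ 0.5526 -0.0035  0.068 ]
[0.5185 0.0286 1.2742] [1.0008 0.7047 0.5796]
[[ 0.4076 -0.9132 -0.0001]
 [-0.9132 -0.4076  0.0006]
 [-0.0006 -0.0001 -1.    ]] [ 0.2242 -0.5021  0.2354] 0.3
```

```bash
python3 -m jog '[[[0,0,0.42,-0.30,-0.26,0.06,0.55],[0,0,0.42,-0.30,-0.26,0.06,0.55],[0,0,0.42,-0.30,-0.26,0.06,0.55],[0,0,0.42,-0.30,-0.26,0.06,0.55],[0,0,0.42,-0.30,-0.26,0.06,0.55],[0,0,0.42,-0.30,-0.26,0.06,0.55],[0,0,0.42,-0.30,-0.26,0.06,0.55],[0,0,0.42,-0.30,-0.26,0.06,0.55],[0,0,0.42,-0.30,-0.26,0.06,0.55],[0,0,0.42,-0.30,-0.26,0.06,0.55]]]' 30
```

```text
time: 1.13
tcp_pos: [0.339, -0.1189, 0.1752]
eef_rot: [-2.221, 2.22, 0.001]
contact_force: [-0.4, -0.3, -0.5]
width: 0.547
```

```bash
python3 -m jog '[[[0,0,0,-0.346,-0.106,0.05,0.55],[0,0,0,-0.346,-0.106,0.05,0.55],[0,0,0,-0.346,-0.106,0.05,0.55],[0,0,0,-0.346,-0.106,0.05,0.55],[0,0,0,-0.346,-0.106,0.05,0.55],[0,0,0,-0.346,-0.106,0.05,0.55],[0,0,0,-0.346,-0.106,0.05,0.55],[0,0,0,-0.346,-0.106,0.05,0.55],[0,0,0,-0.346,-0.106,0.05,0.55],[0,0,0,-0.346,-0.106,0.05,0.55]]]'
python3 - <<'E'
from h import *
grab("top","t1");grab("scene","s1")
for n,b in(("t1",(180,300,150,300)),("s1",(150,320,340,500))):
    a=cv2.imread(f"pics/{n}.png")[b[0]:b[1],b[2]:b[3]];cv2.imwrite(f"pics/{n}c.png",cv2.resize(a,None,fx=4,fy=4)[:600,:800])
s=ctrl.sense();print(s["tcp_pos"],s["eef_rot"],s["time"])
E
```

```text
time: 1.97
tcp_pos: [0.4464, 0.2285, 0.1249]
eef_rot: [-2.224, 2.216, 0.001]
contact_force: [0.4, -0.1, -0.5]
width: 0.55
[0.44496626 0.22454393 0.12510284] [ 2.22368262e+00 -2.21745618e+00 -6.75721207e-04] 2.0667
```

View pics/s1c.png

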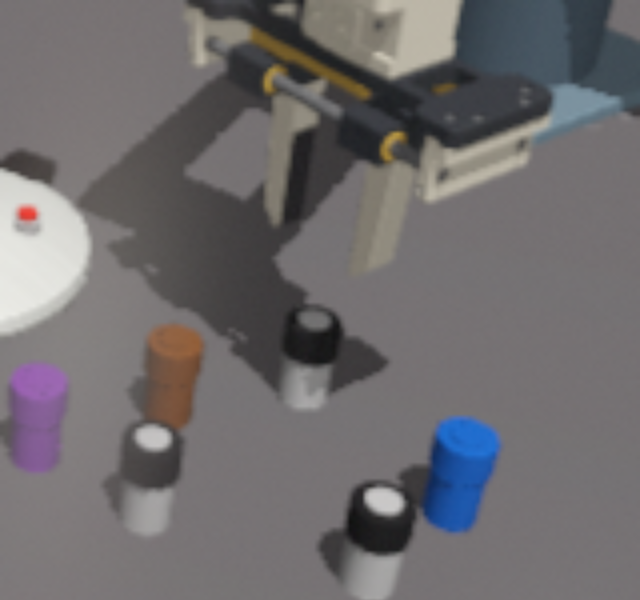

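```bash
python3 -m jog '[[[0,0,0,0,0,0.03,0.55],[0,0,0,0,0,0.06,0.55],[0,0,0,0,0,0.082,0.55],[0,0,0,0,0,0.082,0.55],[0,0,0,0,0,0.082,0.55]]]'
python3 - <<'E'
from h import *
s=ctrl.sense();print(s["tcp_pos"],s["eef_rot"],s["time"],s["contact_force"],s["wrist_torque"])
d=grab("scene","s2");a=d["color"][150:320,340:500,::-1];cv2.imwrite("pics/s2c.png",cv2.resize(a,None,fx=3.5,fy=3.5))
E
```

```text
time: 2.48
tcp_pos: [0.4445, 0.2222, 0.0434]
eef_rot: [2.218, -2.222, -0.002]
contact_force: [0.6, -0.5, -0.6]
width: 0.55
[0.44449985 0.22221691 0.04335628] [ 2.21773177e+00 -2.22154977e+00 -2.01468275e-03] 2.4833 [ 0.55675275 -0.4568351  -0.64071093] [ 0.07277732  0.0104108  -0.00064604]
```

View pics/s2c.png

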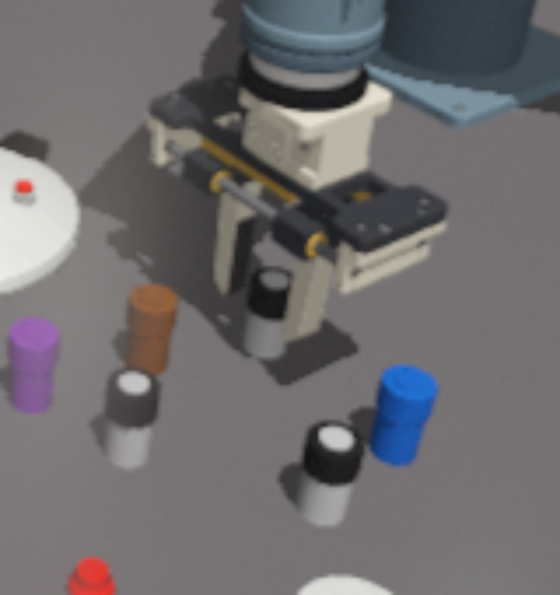

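```bash
python3 -m jog '[[[0,0,0,-0.005,0,0,0.55],[0,0,0,-0.005,0,0,0.55],[0,0,0,-0.005,0,0,0.3],[0,0,0,-0.005,0,0,0.3],[0,0,0,-0.005,0,0,0.3],[0,0,0,-0.005,0,0,0.2],[0,0,0,-0.005,0,0,0.2]]]' 30
python3 - <<'E'
from h import *
s=ctrl.sense();print(s["tcp_pos"],s["eef_rot"],s["time"],s["contact_force"],s["wrist_torque"],s["width"])
E
```

```text
time: 3.12
tcp_pos: [0.4456, 0.2288, 0.044]
eef_rot: [-2.221, 2.221, -0.001]
contact_force: [0.2, -0.4, 3.6]
width: 0.339
[0.44563163 0.22875799 0.04402156] [-2.22095621e+00  2.22114050e+00 -5.41412401e-04] 3.1167 [ 0.19847277 -0.37723215  3.61810202] [ 0.00519646  0.14544757 -0.02391407] 0.33892303505791854
```

```bash
python3 -m jog '[[[0,0,0,0,0,-0.04,0.2],[0,0,0,0,0,-0.08,0.2],[0,0,0,0.238,-0.105,-0.09,0.2],[0,0,0,0.238,-0.105,-0.09,0.2],[0,0,0,0.238,-0.105,-0.09,0.2],[0,0,0,0.238,-0.105,-0.09,0.2],[0,0,0,0.238,-0.105,-0.09,0.2],[0,0,0,0.238,-0.105,-0.09,0.2],[0,0,0,0.238,-0.105,-0.09,0.2],[0,0,0,0.238,-0.105,-0.09,0.2]]]'
python3 -m jog '[[[0,0,0,0,0,0,0.2],[0,0,0,0,0,0,0.2]]]'
cat > look.py <<'E'
from h import *
import sys
n=sys.argv[1]
s=ctrl.sense();print(s["tcp_pos"],s["eef_rot"],s["time"],s["contact_force"],s["wrist_torque"],s["width"])
for c in sys.argv[2:]:
    d=grab(c)
    if c=="scene": a=d["color"][140:240,270:380,::-1]
    else: a=d["color"][170:270,270:380,::-1]
    cv2.imwrite(f"pics/{n}{c}.png",cv2.resize(a,None,fx=6,fy=6,interpolation=cv2.INTER_CUBIC))
E
python3 look.py h1 scene top
```

```text
time: 3.95
tcp_pos: [0.5516, -0.0127, 0.1333]
eef_rot: [2.216, -2.226, 0.001]
contact_force: [-0.4, 0.9, -1.5]
width: 0.336
time: 4.12
tcp_pos: [0.5493, -0.0082, 0.1331]
eef_rot: [2.221, -2.221, -0.003]
contact_force: [0.1, 0.4, -1.6]
width: 0.337
[ 0.54931013 -0.00821719  0.13309314] [ 2.22122935 -2.22077761 -0.00305686] 4.1167 [ 0.07583368  0.41204553 -1.58762854] [ 0.04200634 -0.02400155  0.06183389] 0.3374444693168829
```

View pics/h1scene.png

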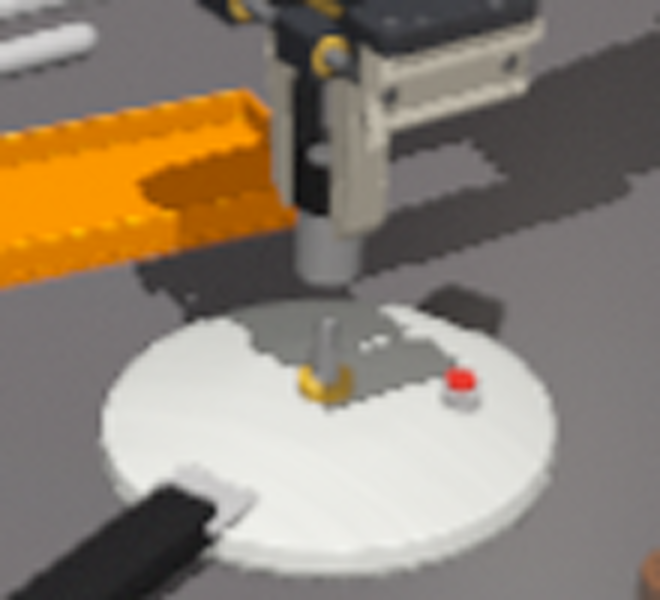

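View pics/h1top.png

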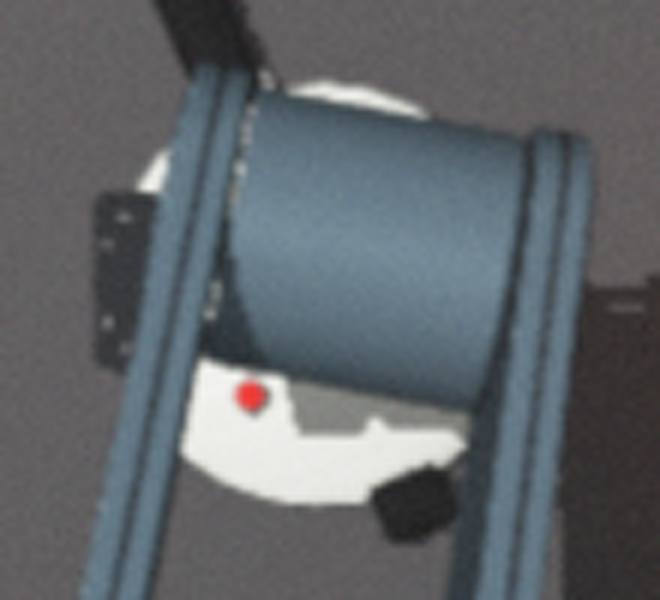

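```bash
python3 - <<'E'
from h import *
S=grab("scene")
for z in(.036,.068,.09,.124,.146): p=proj(S,(.55,-.008,z)); print(z,p,(p-[270,140]+.5)*6-.5)
for d in((.001,0,0),(0,.001,0)): print((proj(S,np.add((.55,-.008,.068),d))-proj(S,(.55,-.008,.068)))*6)
E
```

```text
0.036 [323.55453907 202.12550606] [323.82723442 375.25303639]
0.068 [323.60635475 191.75357401] [324.13812847 313.02144407]
0.09 [323.64304226 184.40984196] [324.35825358 268.95905176]
0.124 [323.70153144 172.70207738] [324.70918863 198.71246425]
0.146 [323.74058738 164.88425852] [324.94352428 151.80555111]
[-1.96011854  0.63339153]
[1.23307599 1.02071471]
```

```bash
python3 -m jog '[[[0,0,0,0,-0.001,0.015,0.2],[0,0,0,0,-0.001,0.022,0.2],[0,0,0,0,-0.001,0.026,0.2],[0,0,0,0,-0.001,0.026,0.2],[0,0,0,0,-0.001,0.026,0.2]]]'
python3 look.py h2 scene
```

```text
time: 4.68
tcp_pos: [0.5511, -0.009, 0.1076]
eef_rot: [2.222, -2.221, -0.001]
contact_force: [0.7, 1.1, -0.3]
width: 0.339
[ 0.5511242  -0.00895996  0.10757855] [ 2.22163605e+00 -2.22075976e+00 -8.80095408e-04] 4.6833 [ 0.67202409  1.09397598 -0.2982639 ] [ 0.01736873 -0.0226325  -0.0008671 ] 0.33919647053400803
```

View pics/h2scene.png

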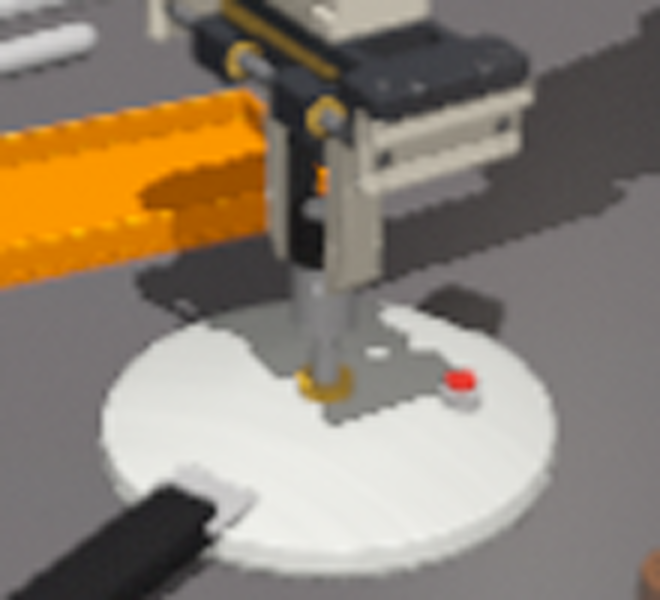

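```bash
python3 -m jog '[[[0,0,0,0,0,0.003,0.2],[0,0,0,0,0,0.006,0.2],[0,0,0,0,0,0.006,0.2]]]'; python3 -m jog '[[[0,0,0,0,0,0.003,0.2],[0,0,0,0,0,0.003,0.2]]]'
```

```text
time: 4.98
tcp_pos: [0.5511, -0.0091, 0.1013]
eef_rot: [-2.221, 2.222, 0.001]
contact_force: [1.2, 1.6, -1.7]
width: 0.339
time: 5.15
tcp_pos: [0.5511, -0.0091, 0.0982]
eef_rot: [2.221, -2.222, -0.001]
contact_force: [0.5, 2.0, -1.5]
width: 0.336
```

```bash
python3 -m jog '[[[0,0,0,0,-0.001,0,0.2],[0,0,0,0,-0.001,0,0.2]]]';python3 -m jog '[[[0,0,0,0,-0.001,0,0.2],[0,0,0,0,-0.001,0,0.2]]]'; python3 -m jog '[[[0,0,0,0,0.003,0,0.2],[0,0,0,0,0.003,0,0.2]]]'; python3 -m jog '[[[0,0,0,0,0.001,0,0.2],[0,0,0,0,0.001,0,0.2]]]'
```

```text
time: 5.32
tcp_pos: [0.5517, -0.0091, 0.0982]
eef_rot: [2.221, -2.221, -0.003]
contact_force: [-3.0, 2.4, -1.6]
width: 0.335
time: 5.48
tcp_pos: [0.5523, -0.009, 0.0982]
eef_rot: [2.22, -2.221, -0.004]
contact_force: [-4.5, 3.7, -1.7]
width: 0.343
time: 5.65
tcp_pos: [0.5508, -0.0092, 0.0988]
eef_rot: [-2.22, 2.221, -0.002]
contact_force: [0.7, 3.6, -3.6]
width: 0.336
time: 5.82
tcp_pos: [0.5503, -0.0092, 0.099]
eef_rot: [-2.22, 2.221, -0.003]
contact_force: [1.3, 4.4, -3.6]
width: 0.337
```

```bash
python3 -m jog '[[[0,0,0,-0.001,-0.001,0,0.2],[0,0,0,-0.001,-0.001,0,0.2]]]' 60;python3 -m jog '[[[0,0,0,-0.001,0,0,0.2],[0,0,0,-0.001,0,0,0.2]]]';python3 -m jog '[[[0,0,0,-0.001,0,0,0.2],[0,0,0,-0.001,0,0,0.2]]]';python3 -m jog '[[[0,0,0,-0.001,0,0,0.2],[0,0,0,-0.001,0,0,0.2]]]'; python3 look.py h3 scene
```

```text
time: 5.98
tcp_pos: [0.5509, -0.0089, 0.099]
eef_rot: [2.221, -2.221, 0.002]
contact_force: [-0.1, 0.9, -0.2]
width: 0.334
time: 6.15
tcp_pos: [0.5504, -0.0078, 0.0988]
eef_rot: [2.221, -2.221, 0.001]
contact_force: [0.1, 0.7, -1.0]
width: 0.333
time: 6.32
tcp_pos: [0.5504, -0.0067, 0.0987]
eef_rot: [2.221, -2.221, 0.001]
contact_force: [-0.1, -0.6, -1.7]
width: 0.338
time: 6.48
tcp_pos: [0.5505, -0.0064, 0.0987]
eef_rot: [2.221, -2.22, 0.002]
contact_force: [-1.1, -6.0, -2.0]
width: 0.337
[ 0.55046317 -0.00638793  0.09873936] [ 2.22071223 -2.22040168  0.00233882] 6.4833 [-1.10724369 -5.96258643 -2.02112789] [-1.05023362  0.10328534 -0.03778055] 0.33702838626809073
```

View pics/h3scene.png

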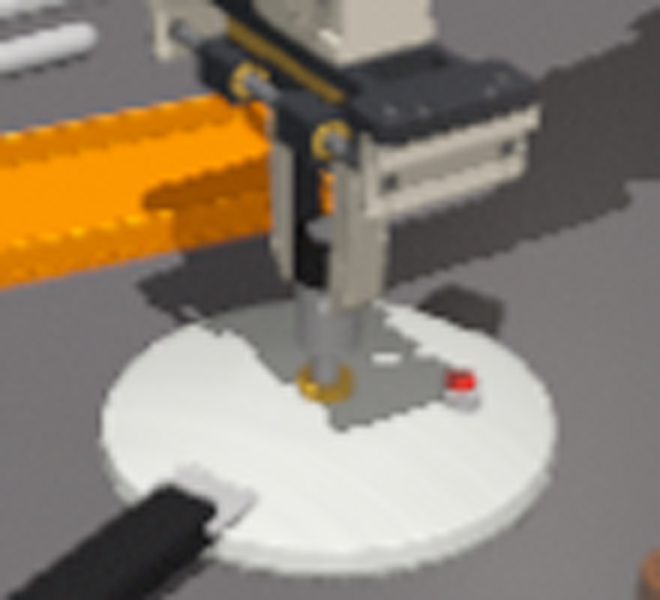

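```bash
python3 -m jog '[[[0,0,0,0.0014,-0.0005,0,0.2],[0,0,0,0.0014,-0.0005,0.003,0.2],[0,0,0,0.0014,-0.0005,0.003,0.2]]]';python3 -m jog '[[[0,0,0,0,0,0.002,0.2],[0,0,0,0,0,0.002,0.2]]]';python3 -m jog '[[[0,0,0,0,0,0.002,0.2],[0,0,0,0,0,0.002,0.2]]]'
```

```text
time: 6.78
tcp_pos: [0.5512, -0.0068, 0.0958]
eef_rot: [-2.221, 2.221, -0.001]
contact_force: [0.0, -1.4, 0.9]
width: 0.334
time: 6.95
tcp_pos: [0.5517, -0.0068, 0.0954]
eef_rot: [-2.22, 2.221, -0.003]
contact_force: [-2.5, -0.1, 11.7]
width: 0.335
time: 7.12
tcp_pos: [0.5522, -0.0068, 0.095]
eef_rot: [-2.22, 2.22, -0.005]
contact_force: [-4.5, -0.5, 21.9]
width: 0.334
```

```bash
python3 -m jog '[[[0,0,0,0,0,-0.02,0.2],[0,0,0,0,0,-0.038,0.2],[0,0,0,0.04,-0.017,-0.04,0.2],[0,0,0,0.257,-0.017,-0.04,0.2],[0,0,0,0.257,-0.017,-0.04,0.2],[0,0,0,0.257,-0.017,-0.04,0.2],[0,0,0,0.257,-0.017,-0.04,0.2],[0,0,0,0.257,-0.017,-0.04,0.2],[0,0,0,0.257,-0.017,-0.04,0.2],[0,0,0,0.257,-0.017,-0.04,0.2]]]';python3 -m jog '[[[0,0,0,0,0,0.035,0.2],[0,0,0,0,0,0.06,0.2],[0,0,0,0,0,0.07,0.2],[0,0,0,0,0,0.07,0.2]]]'; python3 look.py p1 scene; python3 - <<'E'
from h import *
d=grab("scene");cv2.imwrite("pics/p1.png",cv2.resize(d["color"][100:240,200:380,::-1],None,fx=4,fy=4))
E
```

```text
time: 7.95
tcp_pos: [0.5674, -0.2672, 0.131]
eef_rot: [2.216, -2.227, 0.0]
contact_force: [0.1, -0.1, -1.0]
width: 0.335
time: 8.28
tcp_pos: [0.5659, -0.2607, 0.0584]
eef_rot: [2.222, -2.22, -0.012]
contact_force: [-0.2, -0.3, -1.1]
width: 0.335
[ 0.56587558 -0.26072896  0.05843921] [ 2.22189829 -2.22001395 -0.01152971] 8.2833 [-0.20309124 -0.27649166 -1.07370492] [ 0.03451744  0.04599413 -0.02449121] 0.33543185466180236
```

View pics/p1.png

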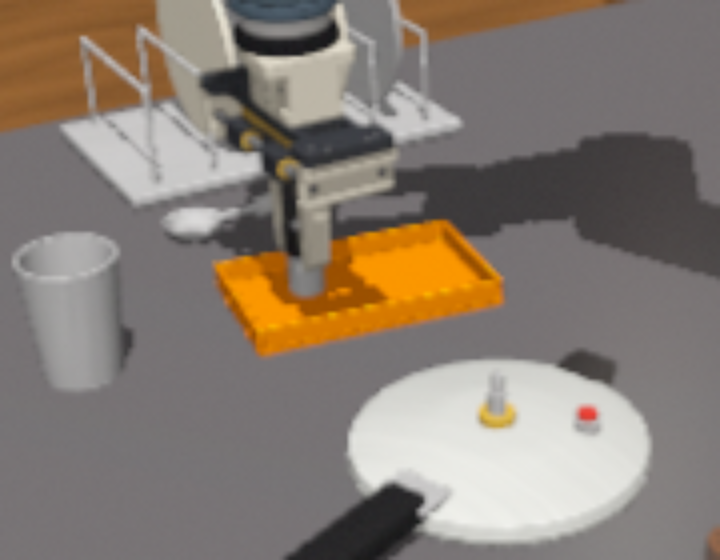

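```bash
python3 -m jog '[[[0,0,0,0,0,0.008,0.2],[0,0,0,0,0,0.0105,0.2],[0,0,0,0,0,0.0105,0.2]]]';python3 -m jog '[[[0,0,0,0,0,0.001,0.2],[0,0,0,0,0,0.001,0.2]]]'
```

```text
time: 8.63
tcp_pos: [0.568, -0.2636, 0.0514]
eef_rot: [-2.221, 2.221, -0.001]
contact_force: [0.7, -0.3, -1.0]
width: 0.33
time: 8.8
tcp_pos: [0.568, -0.2639, 0.0505]
eef_rot: [-2.221, 2.222, -0.001]
contact_force: [-0.2, 0.7, -2.0]
width: 0.334
```

```bash
python3 -m jog '[[[0,0,0,0,0,0.002,0.2],[0,0,0,0,0,0.002,0.2],[0,0,0,0,0,0.002,0.2]]]';python3 -m jog '[[[0,0,0,0,0,0.0015,0.2],[0,0,0,0,0,0.0015,0.2]]]'
```

```text
time: 9.05
tcp_pos: [0.5678, -0.2638, 0.0482]
eef_rot: [-2.221, 2.222, -0.0]
contact_force: [-0.3, 0.6, -1.9]
width: 0.336
time: 9.22
tcp_pos: [0.5681, -0.2639, 0.048]
eef_rot: [-2.221, 2.222, -0.001]
contact_force: [-2.4, 1.3, 7.4]
width: 0.332
```

```bash
python3 -m jog '[[[0,0,0,0,0,0,0.55],[0,0,0,0,0,0,0.55],[0,0,0,0,0,0,0.55],[0,0,0,0,0,-0.03,0.55],[0,0,0,0,0,-0.07,0.55],[0,0,0,0,0,-0.09,0.55],[0,0,0,-0.2,-0.008,-0.10,0.55],[0,0,0,-0.2,-0.008,-0.10,0.55],[0,0,0,-0.2,-0.008,-0.10,0.55],[0,0,0,-0.2,-0.008,-0.10,0.55]]]' 40;python3 -m jog '[[[0,0,0,-0.375,-0.014,0.03,0.55],[0,0,0,-0.375,-0.014,0.03,0.55],[0,0,0,-0.375,-0.014,0.03,0.55],[0,0,0,-0.375,-0.014,0.03,0.55],[0,0,0,-0.375,-0.014,0.03,0.55],[0,0,0,-0.375,-0.014,0.03,0.55],[0,0,0,-0.375,-0.014,0.03,0.55],[0,0,0,-0.375,-0.014,0.03,0.55],[0,0,0,-0.375,-0.014,0.03,0.55],[0,0,0,-0.375,-0.014,0.03,0.55]]]';python3 -m jog '[[[0,0,0,0,0,0,0.55],[0,0,0,0,0,0,0.55]]]'; python3 - <<'E'
from h import *
d=grab("scene");cv2.imwrite("pics/p2.png",cv2.resize(d["color"][120:300,220:460,::-1],None,fx=3.3,fy=3.3))
d=grab("top");cv2.imwrite("pics/p2t.png",cv2.resize(d["color"][150:300,170:450,::-1],None,fx=2.8,fy=2.8))
E
```

```text
time: 10.05
tcp_pos: [0.5742, -0.0961, 0.1451]
eef_rot: [-2.22, 2.223, -0.0]
contact_force: [-0.5, 0.3, -0.1]
width: 0.55
time: 10.88
tcp_pos: [0.5873, 0.2848, 0.114]
eef_rot: [-2.226, 2.214, 0.004]
contact_force: [0.0, -1.2, 0.6]
width: 0.55
time: 11.05
tcp_pos: [0.5883, 0.2774, 0.1145]
eef_rot: [2.222, -2.22, 0.0]
contact_force: [0.4, -0.4, -1.0]
width: 0.545
```

View pics/p2.png

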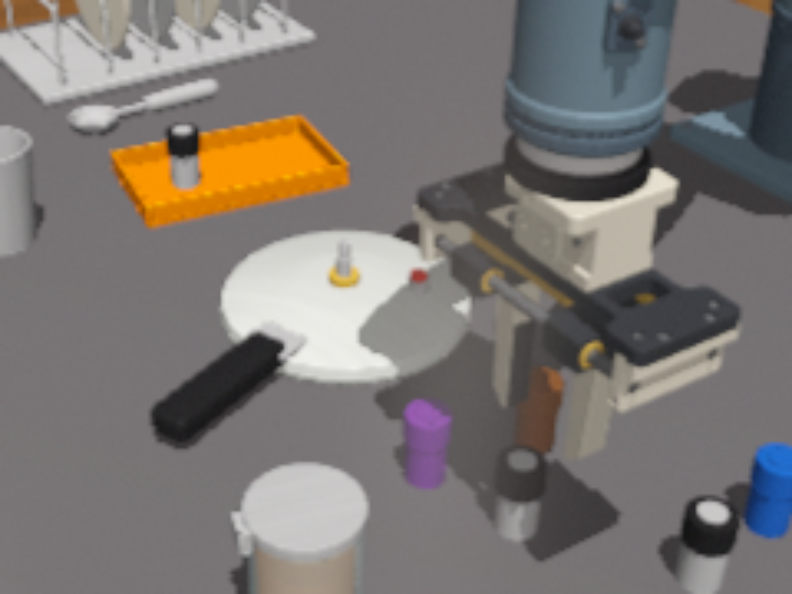

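View pics/p2t.png

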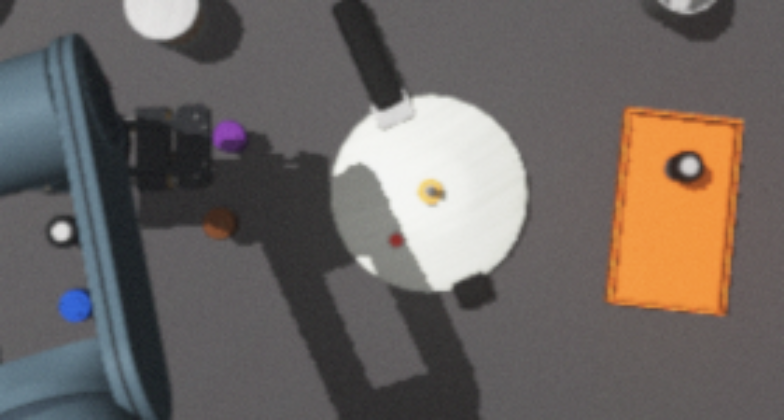

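```bash
python3 -m jog '[[[0,0,0,0.0185,0.001,0,0.55],[0,0,0,0.0185,0.001,0,0.55],[0,0,0,0.0185,0.001,0.01,0.55]]]';python3 -m jog '[[[0,0,0,0,0,0.02,0.55],[0,0,0,0,0,0.02,0.55]]]'; python3 - <<'E'
from h import *
print(ctrl.sense()["tcp_pos"])
d=grab("scene");cv2.imwrite("pics/p3.png",cv2.resize(d["color"][170:300,320:460,::-1],None,fx=4,fy=4))
E
```

```text
time: 11.4
tcp_pos: [0.5895, 0.2574, 0.1071]
eef_rot: [-2.215, 2.223, -0.003]
contact_force: [0.6, 0.6, 1.2]
width: 0.548
time: 11.57
tcp_pos: [0.5856, 0.2578, 0.0814]
eef_rot: [2.216, -2.22, -0.005]
contact_force: [-1.2, -0.3, -0.6]
width: 0.552
[0.58560538 0.25784966 0.08137636]
```

View pics/p3.png

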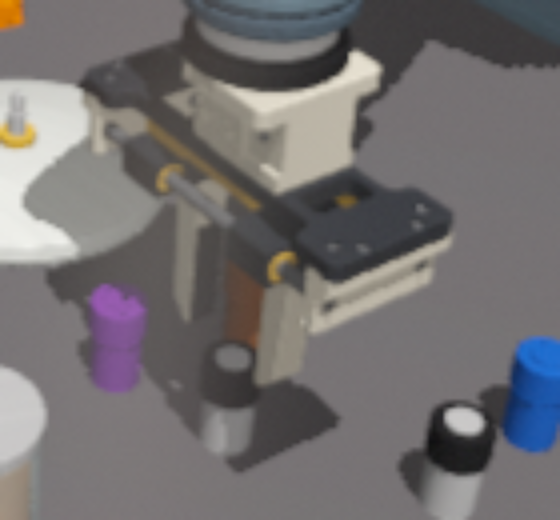

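```bash
python3 -m jog '[[[0,0,0,0,0,0.025,0.55],[0,0,0,0,0,0.04,0.55],[0,0,0,0,0,0.04,0.55],[0,0,0,0,0,0.04,0.55]]]'; python3 - <<'E'
from h import *
print(ctrl.sense()["tcp_pos"])
d=grab("scene");cv2.imwrite("pics/p4.png",cv2.resize(d["color"][170:300,320:460,::-1],None,fx=4,fy=4))
E
```

```text
time: 11.95
tcp_pos: [0.5872, 0.259, 0.0448]
eef_rot: [2.22, -2.221, -0.001]
contact_force: [-0.7, -0.1, 0.3]
width: 0.549
[0.58724687 0.25900931 0.04479796]
```

View pics/p4.png

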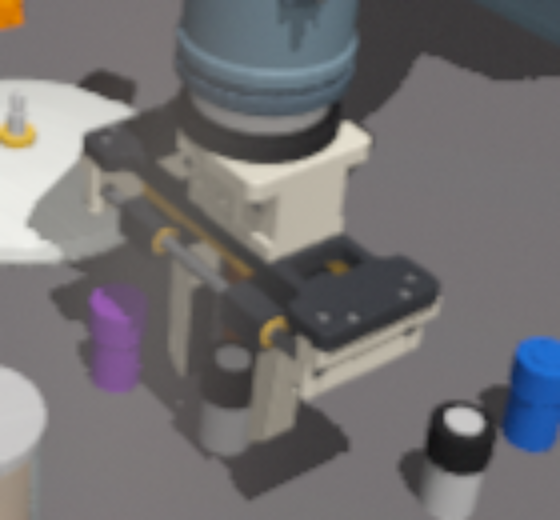

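```bash
python3 -m jog '[[[0,0,0,0,0,0.0015,0.3],[0,0,0,0,0,0.0015,0.3],[0,0,0,0,0,0.0015,0.2],[0,0,0,0,0,0.0015,0.2],[0,0,0,0,0,0.0015,0.2]]]' 60;python3 -m jog '[[[0,0,0,0,0,-0.04,0.2],[0,0,0,0,0,-0.08,0.2],[0,0,0,0.267,0.037,-0.09,0.2],[0,0,0,0.267,0.037,-0.09,0.2],[0,0,0,0.267,0.037,-0.09,0.2],[0,0,0,0.267,0.037,-0.09,0.2],[0,0,0,0.267,0.037,-0.09,0.2],[0,0,0,0.267,0.037,-0.09,0.2],[0,0,0,0.267,0.037,-0.09,0.2],[0,0,0,0.267,0.037,-0.09,0.2]]]';python3 -m jog '[[[0,0,0,0,0,0,0.2],[0,0,0,0,0,0,0.2]]]'; python3 look.py h4 scene
```

```text
time: 12.42
tcp_pos: [0.5881, 0.2592, 0.0443]
eef_rot: [-2.22, 2.221, -0.001]
contact_force: [0.3, -1.4, 2.1]
width: 0.336
time: 13.25
tcp_pos: [0.5501, -0.0123, 0.1337]
eef_rot: [2.215, -2.226, 0.002]
contact_force: [0.5, 0.5, -1.9]
width: 0.336
time: 13.42
tcp_pos: [0.5504, -0.0073, 0.1334]
eef_rot: [-2.221, 2.222, 0.001]
contact_force: [0.3, 0.2, -1.4]
width: 0.335
[ 0.5503994  -0.00734309  0.13336653] [-2.22062857e+00  2.22185531e+00  1.07834165e-03] 13.4167 [ 0.28754406  0.24832682 -1.39311334] [ 0.00873601 -0.00391837 -0.01050979] 0.3354279465702076
```

View pics/h4scene.png

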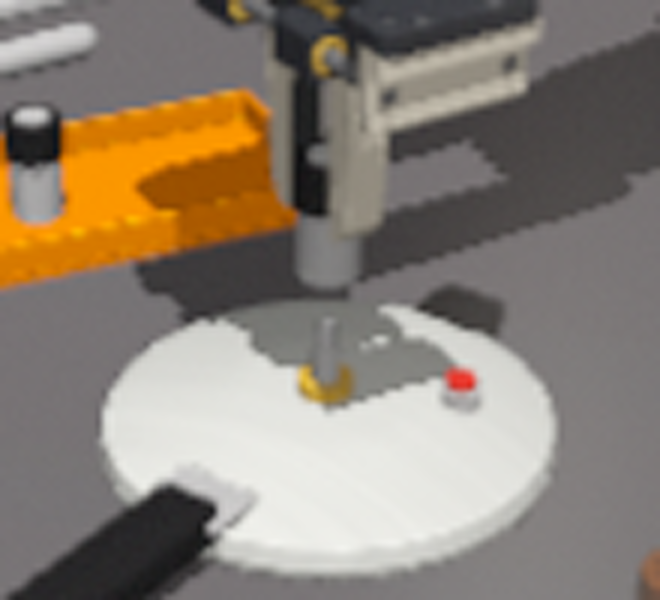

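```bash
python3 -m jog '[[[0,0,0,0,0,0.015,0.2],[0,0,0,0,0,0.023,0.2],[0,0,0,0,0,0.028,0.2],[0,0,0,0,0,0.028,0.2]]]';python3 -m jog '[[[0,0,0,0,0,0.003,0.2],[0,0,0,0,0,0.0045,0.2],[0,0,0,0,0,0.0045,0.2]]]'
```

```text
time: 13.8
tcp_pos: [0.5495, -0.0067, 0.1039]
eef_rot: [2.222, -2.219, -0.004]
contact_force: [0.0, 0.3, -1.1]
width: 0.335
time: 14.05
tcp_pos: [0.5506, -0.0078, 0.1009]
eef_rot: [2.222, -2.221, -0.0]
contact_force: [0.6, 0.5, -0.9]
width: 0.334
```

Free so far. Nudge along Y each way for the play.

```bash
python3 -m jog '[[[0,0,0,-0.0015,0,0,0.2],[0,0,0,-0.0015,0,0,0.2]]]';python3 -m jog '[[[0,0,0,-0.001,0,0,0.2],[0,0,0,-0.001,0,0,0.2]]]';python3 -m jog '[[[0,0,0,0.004,0,0,0.2],[0,0,0,0.004,0,0,0.2]]]';python3 -m jog '[[[0,0,0,0.001,0,0,0.2],[0,0,0,0.001,0,0,0.2]]]'
```

```text
time: 14.22
tcp_pos: [0.5507, -0.0063, 0.1013]
eef_rot: [-2.221, 2.221, -0.001]
contact_force: [-0.3, -0.6, -1.4]
width: 0.334
time: 14.38
tcp_pos: [0.5506, -0.0054, 0.1012]
eef_rot: [-2.221, 2.222, -0.0]
contact_force: [0.9, 0.0, -0.6]
width: 0.33
time: 14.55
tcp_pos: [0.5506, -0.0101, 0.1011]
eef_rot: [2.221, -2.222, 0.001]
contact_force: [-0.6, -0.7, -1.8]
width: 0.336
time: 14.72
tcp_pos: [0.5505, -0.0108, 0.101]
eef_rot: [2.221, -2.222, 0.0]
contact_force: [-0.9, -0.6, -2.1]
width: 0.331
```

```bash
python3 -m jog '[[[0,0,0,0.0005,0,0,0.2],[0,0,0,0.0005,0,0,0.2]]]';python3 -m jog '[[[0,0,0,0.0005,0,0,0.2],[0,0,0,0.0005,0,0,0.2]]]';python3 -m jog '[[[0,0,0,-0.0065,0,0,0.2],[0,0,0,-0.0065,0,0,0.2]]]';python3 -m jog '[[[0,0,0,-0.0005,0,0,0.2],[0,0,0,-0.0005,0,0,0.2]]]';python3 -m jog '[[[0,0,0,-0.0005,0,0,0.2],[0,0,0,-0.0005,0,0,0.2]]]'
```

```text
time: 14.88
tcp_pos: [0.5505, -0.011, 0.1009]
eef_rot: [-2.221, 2.222, 0.0]
contact_force: [0.1, 1.5, -1.0]
width: 0.333
time: 15.05
tcp_pos: [0.5505, -0.0111, 0.1009]
eef_rot: [-2.221, 2.222, 0.001]
contact_force: [0.4, 1.4, -1.4]
width: 0.334
time: 15.22
tcp_pos: [0.5506, -0.0049, 0.101]
eef_rot: [2.221, -2.221, 0.002]
contact_force: [-0.1, -1.7, -2.3]
width: 0.336
time: 15.38
tcp_pos: [0.5507, -0.0049, 0.101]
eef_rot: [2.221, -2.221, 0.002]
contact_force: [-0.1, -3.3, -2.6]
width: 0.333
time: 15.55
tcp_pos: [0.5507, -0.0048, 0.101]
eef_rot: [2.221, -2.221, 0.002]
contact_force: [0.6, -4.5, -2.0]
width: 0.335
```

```bash
python3 -m jog '[[[0,0,0,0.0038,-0.002,0,0.2],[0,0,0,0.0038,-0.002,0,0.2]]]';python3 -m jog '[[[0,0,0,0,-0.0005,0,0.2],[0,0,0,0,-0.0005,0,0.2]]]';python3 -m jog '[[[0,0,0,0,-0.0005,0,0.2],[0,0,0,0,-0.0005,0,0.2]]]';python3 -m jog '[[[0,0,0,0,-0.0005,0,0.2],[0,0,0,0,-0.0005,0,0.2]]]'
```

```text
time: 15.72
tcp_pos: [0.5528, -0.0077, 0.101]
eef_rot: [-2.22, 2.222, 0.001]
contact_force: [0.0, 0.0, -0.9]
width: 0.334
time: 15.88
tcp_pos: [0.553, -0.0074, 0.1009]
eef_rot: [-2.221, 2.222, 0.001]
contact_force: [-0.1, 0.3, -1.4]
width: 0.338
time: 16.05
tcp_pos: [0.5535, -0.0075, 0.101]
eef_rot: [-2.221, 2.221, 0.0]
contact_force: [-0.5, -0.8, -0.6]
width: 0.334
time: 16.22
tcp_pos: [0.5541, -0.0076, 0.101]
eef_rot: [-2.221, 2.222, 0.0]
contact_force: [-0.5, -0.2, -1.0]
width: 0.331
```

```bash
python3 -m jog '[[[0,0,0,0,-0.0005,0,0.2],[0,0,0,0,-0.0005,0,0.2]]]';python3 -m jog '[[[0,0,0,0,-0.0005,0,0.2],[0,0,0,0,-0.0005,0,0.2]]]';python3 -m jog '[[[0,0,0,0,0.0065,0,0.2],[0,0,0,0,0.0065,0,0.2]]]';python3 -m jog '[[[0,0,0,0,0.0005,0,0.2],[0,0,0,0,0.0005,0,0.2]]]'
```

```text
time: 16.38
tcp_pos: [0.5544, -0.0076, 0.1009]
eef_rot: [2.221, -2.221, -0.001]
contact_force: [0.2, 0.6, -1.1]
width: 0.332
time: 16.55
tcp_pos: [0.5546, -0.0077, 0.1008]
eef_rot: [2.221, -2.221, -0.001]
contact_force: [-1.0, -0.2, -0.5]
width: 0.333
time: 16.72
tcp_pos: [0.5482, -0.0078, 0.1011]
eef_rot: [-2.221, 2.221, -0.001]
contact_force: [0.9, 0.6, -1.3]
width: 0.335
time: 16.88
tcp_pos: [0.5482, -0.0078, 0.1011]
eef_rot: [-2.221, 2.222, -0.001]
contact_force: [0.4, -0.6, -1.0]
width: 0.334
```

```bash
python3 -m jog '[[[0,0,0,0,0.0005,0,0.2],[0,0,0,0,0.0005,0,0.2]]]';python3 -m jog '[[[0,0,0,0,0.0005,0,0.2],[0,0,0,0,0.0005,0,0.2]]]';python3 -m jog '[[[0,0,0,0,0.0005,0,0.2],[0,0,0,0,0.0005,0,0.2]]]'
```

```text
time: 17.05
tcp_pos: [0.548, -0.0078, 0.1011]
eef_rot: [-2.221, 2.221, -0.001]
contact_force: [1.4, -0.2, -1.3]
width: 0.33
time: 17.22
tcp_pos: [0.5477, -0.0078, 0.1012]
eef_rot: [-2.22, 2.221, -0.002]
contact_force: [2.7, -0.2, -3.2]
width: 0.333
time: 17.38
tcp_pos: [0.5474, -0.0078, 0.1012]
eef_rot: [-2.22, 2.221, -0.002]
contact_force: [4.5, 0.2, -2.9]
width: 0.334
```

```bash
python3 -m jog '[[[0,0,0,0.0002,-0.0045,0,0.2],[0,0,0,0.0002,-0.0045,0,0.2],[0,0,0,0.0002,-0.0045,0,0.2]]]';python3 -m jog '[[[0,0,0,0,0,0,0.2]]]'
```

```text
time: 17.63
tcp_pos: [0.5503, -0.0078, 0.1006]
eef_rot: [2.22, -2.221, -0.003]
contact_force: [-0.5, 0.1, -1.8]
width: 0.333
time: 17.72
tcp_pos: [0.5503, -0.0078, 0.1006]
eef_rot: [2.221, -2.221, -0.002]
contact_force: [-0.1, -0.0, -1.8]
width: 0.337
```

```bash
python3 -m jog '[[[0,0,0,0.0002,-0.0009,0,0.2],[0,0,0,0.0002,-0.0009,0.003,0.2],[0,0,0,0.0002,-0.0009,0.004,0.2]]]';python3 -m jog '[[[0,0,0,0,0,0.002,0.2],[0,0,0,0,0,0.003,0.2],[0,0,0,0,0,0.003,0.2]]]'
```

```text
time: 17.97
tcp_pos: [0.5516, -0.0081, 0.0966]
eef_rot: [2.221, -2.221, -0.001]
contact_force: [-0.2, 0.6, -1.4]
width: 0.333
time: 18.22
tcp_pos: [0.5516, -0.0081, 0.0936]
eef_rot: [2.221, -2.221, -0.001]
contact_force: [0.8, -0.7, -1.8]
width: 0.331
```

```bash
python3 -m jog '[[[0,0,0,0,0,0.003,0.2],[0,0,0,0,0,0.005,0.2],[0,0,0,0,0,0.005,0.2]]]';python3 -m jog '[[[0,0,0,0,0,0.003,0.2],[0,0,0,0,0,0.005,0.2],[0,0,0,0,0,0.005,0.2]]]';python3 -m jog '[[[0,0,0,0,0,0.002,0.2],[0,0,0,0,0,0.002,0.2]]]'
```

```text
time: 18.47
tcp_pos: [0.5516, -0.0081, 0.0884]
eef_rot: [2.221, -2.221, -0.001]
contact_force: [-0.7, 0.4, -1.7]
width: 0.334
time: 18.72
tcp_pos: [0.5516, -0.0081, 0.0834]
eef_rot: [2.221, -2.221, -0.001]
contact_force: [-0.5, 0.2, -1.4]
width: 0.333
time: 18.88
tcp_pos: [0.5517, -0.0081, 0.0816]
eef_rot: [2.221, -2.222, -0.001]
contact_force: [0.1, -0.3, -1.1]
width: 0.336
```

```bash
python3 -m jog '[[[0,0,0,0,0,0.001,0.2],[0,0,0,0,0,0.001,0.2]]]';python3 -m jog '[[[0,0,0,0,0,0.001,0.2],[0,0,0,0,0,0.001,0.2]]]';python3 look.py h5 scene
```

```text
time: 19.05
tcp_pos: [0.5519, -0.0081, 0.0808]
eef_rot: [2.221, -2.222, -0.0]
contact_force: [-0.0, -0.4, -1.4]
width: 0.336
time: 19.22
tcp_pos: [0.5521, -0.0082, 0.0803]
eef_rot: [-2.221, 2.221, -0.001]
contact_force: [-0.4, 0.7, 1.6]
width: 0.332
[ 0.55212802 -0.00815928  0.08034701] [-2.22108570e+00  2.22135906e+00 -7.63254473e-04] 19.2167 [-0.43303728  0.67016824  1.58765551] [ 0.06803423  0.130825   -0.02492093] 0.33193077089077033
```

View pics/h5scene.png

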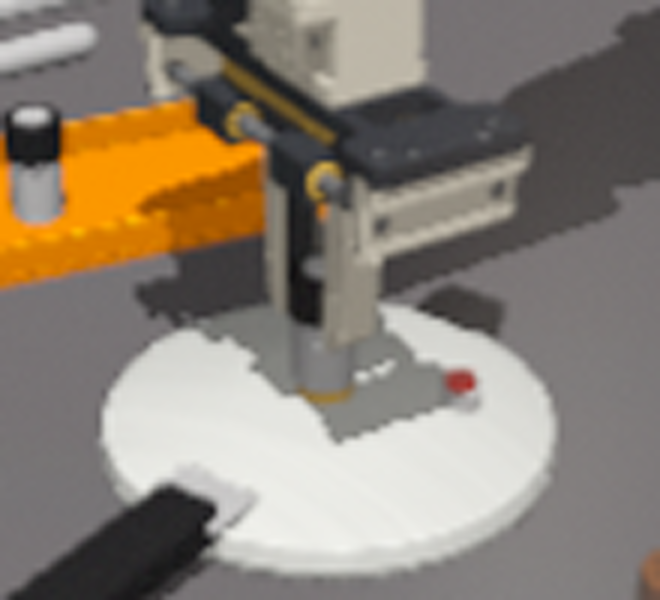

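```bash
python3 -m jog '[[[0,0,0,0,0,0.0007,0.2],[0,0,0,0,0,0.0007,0.2]]]';python3 -m jog '[[[0,0,0,0,0,0,0.5],[0,0,0,0,0,0,0.5],[0,0,0,0,0,0,0.5],[0,0,0,0,0,0,0.5]]]';python3 -m jog '[[[0,0,0,0,0,-0.02,0.5],[0,0,0,0,0,-0.05,0.5],[0,0,0,0,0,-0.08,0.5],[0,0,0,0,0,-0.08,0.5]]]';python3 look.py h6 scene
```

```text
time: 19.43
tcp_pos: [0.5523, -0.0082, 0.0803]
eef_rot: [-2.221, 2.221, -0.001]
contact_force: [-2.4, 0.2, 6.7]
width: 0.33
time: 19.77
tcp_pos: [0.5519, -0.0081, 0.0791]
eef_rot: [2.221, -2.222, -0.0]
contact_force: [-1.0, -0.4, -0.1]
width: 0.497
time: 20.1
tcp_pos: [0.5554, -0.0088, 0.165]
eef_rot: [-2.218, 2.218, -0.013]
contact_force: [1.2, 1.0, 1.6]
width: 0.502
[ 0.55536008 -0.0088094   0.16495302] [-2.21754506  2.21769418 -0.01312813] 20.1 [1.18078264 0.96480798 1.59441444] [0.06746    0.06127709 0.05043571] 0.5018866530155198
```

View pics/h6scene.png

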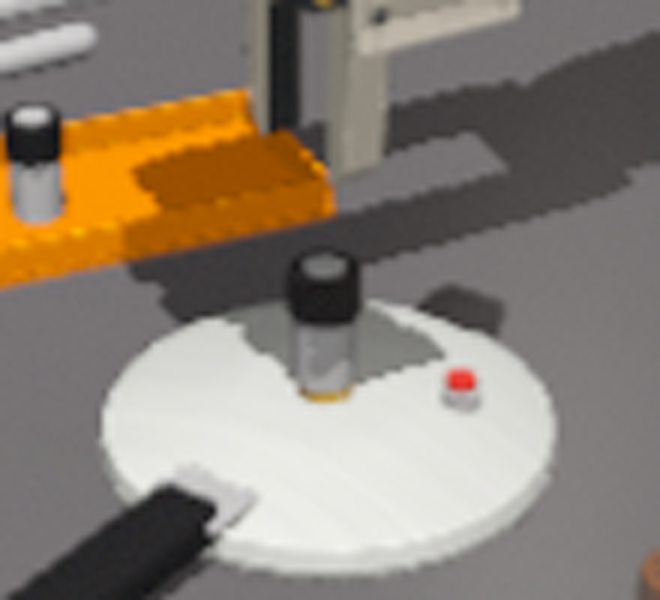

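```bash
python3 -m jog '[[[0,0,0,-0.362,0.032,0.0,0.55],[0,0,0,-0.362,0.032,0.0,0.55],[0,0,0,-0.362,0.032,0.0,0.55],[0,0,0,-0.362,0.032,0.0,0.55],[0,0,0,-0.362,0.032,0.04,0.55],[0,0,0,-0.362,0.032,0.04,0.55],[0,0,0,-0.362,0.032,0.04,0.55],[0,0,0,-0.362,0.032,0.04,0.55],[0,0,0,-0.362,0.032,0.04,0.55],[0,0,0,-0.362,0.032,0.04,0.55]]]';python3 -m jog '[[[0,0,0,0,0,0,0.55],[0,0,0,0,0,0,0.55]]]'
```

```text
time: 20.98
tcp_pos: [0.5169, 0.3592, 0.116]
eef_rot: [2.225, -2.214, -0.005]
contact_force: [0.1, -0.2, -0.2]
width: 0.549
time: 21.15
tcp_pos: [0.5194, 0.3533, 0.1181]
eef_rot: [2.221, -2.219, -0.0]
contact_force: [0.1, -0.1, 0.4]
width: 0.548
```

```bash
python3 -m jog '[[[0,0,0,-0.0005,-0.001,0.03,0.55],[0,0,0,-0.0005,-0.001,0.05,0.55],[0,0,0,-0.0005,-0.001,0.06,0.55],[0,0,0,-0.0005,-0.001,0.07,0.55],[0,0,0,-0.0005,-0.001,0.0735,0.55],[0,0,0,-0.0005,-0.001,0.0735,0.55]]]';python3 - <<'E'
from h import *
print(ctrl.sense()["tcp_pos"])
d=grab("scene");cv2.imwrite("pics/p5.png",cv2.resize(d["color"][180:320,360:500,::-1],None,fx=4,fy=4))
E
```

```text
time: 21.65
tcp_pos: [0.5212, 0.3535, 0.0454]
eef_rot: [2.219, -2.222, -0.0]
contact_force: [0.0, 0.3, 0.7]
width: 0.55
[0.5211589  0.35352118 0.04543106]
```

View pics/p5.png

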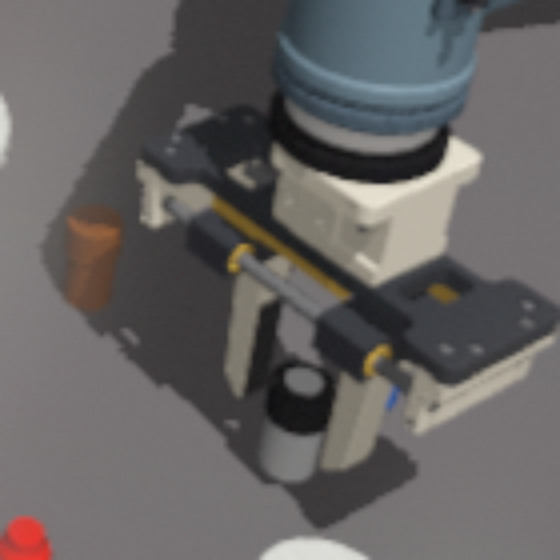

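```bash
python3 -m jog '[[[0,0,0,0,0,0.001,0.3],[0,0,0,0,0,0.001,0.3],[0,0,0,0,0,0.001,0.2],[0,0,0,0,0,0.001,0.2],[0,0,0,0,0,0.001,0.2]]]' 40;python3 -m jog '[[[0,0,0,0,0,-0.04,0.2],[0,0,0,0,0,-0.08,0.2],[0,0,0,0,0,-0.12,0.2],[0,0,0,0.28,0.03,-0.15,0.2],[0,0,0,0.28,0.03,-0.15,0.2],[0,0,0,0.28,0.03,-0.15,0.2],[0,0,0,0.28,0.03,-0.15,0.2],[0,0,0,0.28,0.03,-0.15,0.2],[0,0,0,0.28,0.03,-0.15,0.2],[0,0,0,0.28,0.03,-0.15,0.2]]]';python3 -m jog '[[[0,0,0,0,0,0,0.2],[0,0,0,0,0,0,0.2]]]'
```

```text
time: 22.12
tcp_pos: [0.5214, 0.3546, 0.0455]
eef_rot: [-2.221, 2.221, -0.001]
contact_force: [-1.2, -0.2, 3.0]
width: 0.336
time: 22.95
tcp_pos: [0.49, 0.072, 0.1951]
eef_rot: [2.221, -2.222, 0.001]
contact_force: [0.3, 0.4, -0.7]
width: 0.337
time: 23.12
tcp_pos: [0.4909, 0.0729, 0.195]
eef_rot: [-2.216, 2.226, -0.0]
contact_force: [1.3, 0.6, -0.6]
width: 0.337
```

```bash
python3 -m jog '[[[0,0,0,0.3255,0.011,0,0.2],[0,0,0,0.3255,0.011,0,0.2],[0,0,0,0.3255,0.011,0,0.2],[0,0,0,0.3255,0.011,0,0.2],[0,0,0,0.3255,0.011,0,0.2],[0,0,0,0.3255,0.011,0,0.2],[0,0,0,0.3255,0.011,0.03,0.2],[0,0,0,0.3255,0.011,0.06,0.2],[0,0,0,0.3255,0.011,0.09,0.2],[0,0,0,0.3255,0.011,0.09,0.2]]]';python3 -m jog '[[[0,0,0,0,0,0.03,0.2],[0,0,0,0,0,0.04,0.2],[0,0,0,0,0,0.04,0.2],[0,0,0,0,0,0.04,0.2]]]';python3 - <<'E'
from h import *
print(ctrl.sense()["tcp_pos"])
d=grab("scene");cv2.imwrite("pics/p6.png",cv2.resize(d["color"][100:240,200:380,::-1],None,fx=4,fy=4))
E
```

```text
time: 23.95
tcp_pos: [0.477, -0.2498, 0.0978]
eef_rot: [2.218, -2.223, -0.017]
contact_force: [-1.1, 1.0, -2.4]
width: 0.334
time: 24.28
tcp_pos: [0.4805, -0.2498, 0.0653]
eef_rot: [-2.223, 2.22, 0.001]
contact_force: [0.3, 0.1, -1.8]
width: 0.336
[ 0.48047572 -0.24983286  0.06530995]
```

View pics/p6.png

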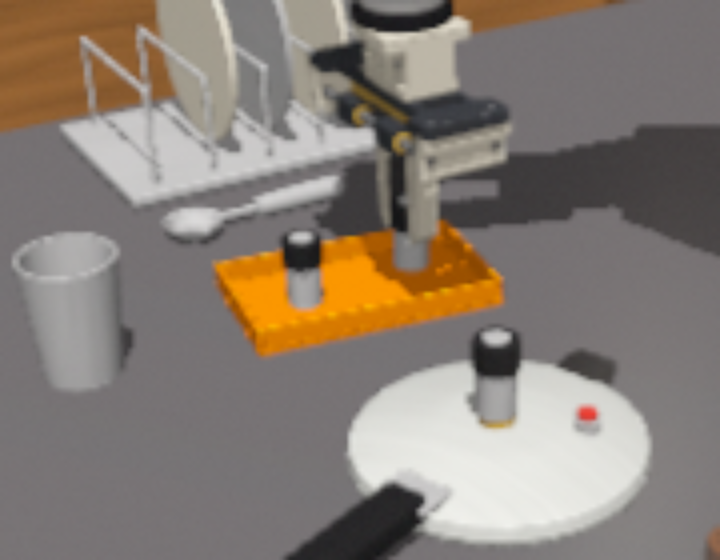

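```bash
python3 -m jog '[[[0,0,0,0,0,0.006,0.2],[0,0,0,0,0,0.011,0.2],[0,0,0,0,0,0.0135,0.2],[0,0,0,0,0,0.0135,0.2]]]';python3 -m jog '[[[0,0,0,0,0,0.0015,0.2],[0,0,0,0,0,0.0015,0.2]]]';python3 -m jog '[[[0,0,0,0,0,0.0015,0.2],[0,0,0,0,0,0.0015,0.2]]]'
```

```text
time: 24.67
tcp_pos: [0.4796, -0.2509, 0.0511]
eef_rot: [2.221, -2.222, -0.001]
contact_force: [-0.5, -0.2, -1.1]
width: 0.334
time: 24.83
tcp_pos: [0.4798, -0.2512, 0.0497]
eef_rot: [-2.221, 2.222, 0.0]
contact_force: [0.9, 0.4, -1.5]
width: 0.337
time: 25.0
tcp_pos: [0.4801, -0.2513, 0.0494]
eef_rot: [-2.221, 2.222, -0.001]
contact_force: [-1.7, 2.4, 7.6]
width: 0.336
```

Contact with the tray floor; release, rise and look.

```bash
python3 -m jog '[[[0,0,0,0,0,0,0.55],[0,0,0,0,0,0,0.55],[0,0,0,0,0,0,0.55],[0,0,0,0,0,0,0.55],[0,0,0,0,0,-0.03,0.55],[0,0,0,0,0,-0.07,0.55],[0,0,0,0,0,-0.11,0.55],[0,0,0,0.1,0.1,-0.13,0.55],[0,0,0,0.1,0.1,-0.13,0.55],[0,0,0,0.1,0.1,-0.13,0.55]]]';python3 -m jog '[[[0,0,0,0.1,0.08,0,0.55],[0,0,0,0.1,0.08,0,0.55],[0,0,0,0.1,0.08,0,0.55],[0,0,0,0.1,0.08,0,0.55],[0,0,0,0.1,0.08,0,0.55]]]'; python3 - <<'E'
from h import *
d=grab("scene");cv2.imwrite("pics/f1.png",cv2.resize(d["color"][120:320,190:470,::-1],None,fx=2.8,fy=2.8,interpolation=cv2.INTER_CUBIC))
d=grab("top","t9");cv2.imwrite("pics/f1t.png",cv2.resize(d["color"][120:300,170:490,::-1],None,fx=2.5,fy=2.5,interpolation=cv2.INTER_CUBIC))
d2=grab("scene");cv2.imwrite("pics/f2.png",cv2.resize(d2["color"][160:240,290:360,::-1],None,fx=7,fy=7,interpolation=cv2.INTER_CUBIC))
E
```

```text
time: 25.83
tcp_pos: [0.392, -0.3392, 0.177]
eef_rot: [2.224, -2.218, 0.003]
contact_force: [0.4, -1.7, 0.3]
width: 0.555
time: 26.25
tcp_pos: [0.3105, -0.4405, 0.1755]
eef_rot: [2.216, -2.227, -0.0]
contact_force: [0.4, 0.4, -0.1]
width: 0.547
```

View pics/f1.png

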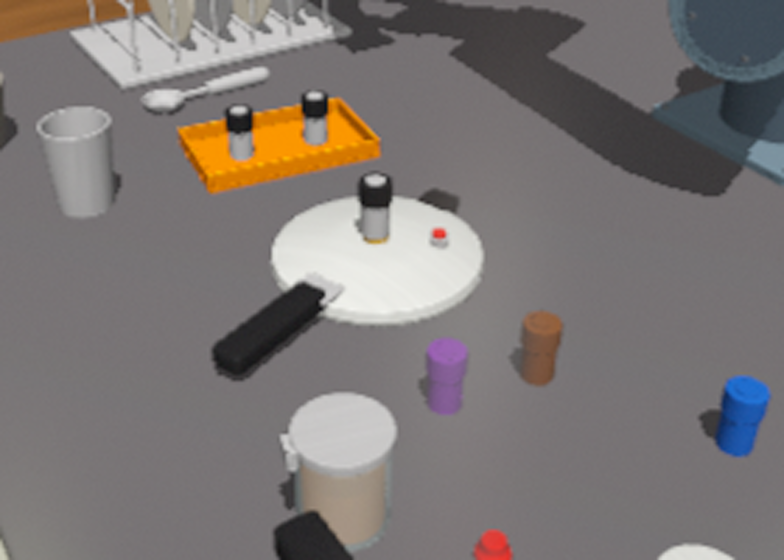

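View pics/f1t.png

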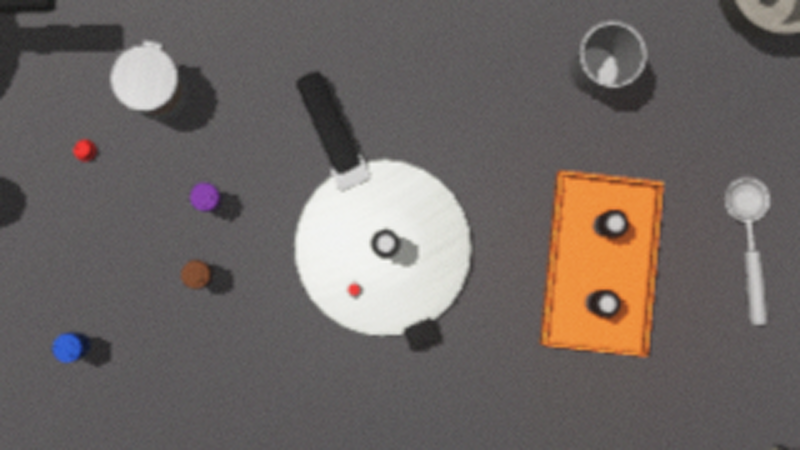

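View pics/f2.png

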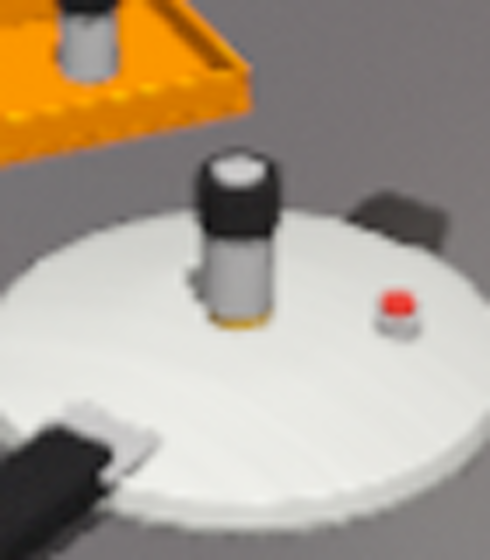

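```bash
python3 - <<'E'
from h import *
S=grab("scene")
for z in(.092,.108): print(proj(S,(.5515,-.008,z)))
ctrl.close_job()
E
```

```text
[323.14979265 183.88853896]
[323.17267607 178.41995399]
the job is handed in; nothing more can be done
```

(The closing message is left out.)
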